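# Shut and latch the toy block bench

### The job

Playtime is over: slide the open door of the block bench fully shut and latch it, by swinging the lever on the bench top round to the left, up over its cam, until it drops fully into the low notch and bolts both doors. Leave the toys standing where they are, and let go of everything at the end.

Things in the scene. Friction and masses are not known exactly. Their poses are not given: they have to be found in the camera images.
- bench: cedar toy block bench, fixed: 760 mm wide (y), 280 mm deep (x), upper face of its top 210 mm above the table. Origin on the table straight below the middle of the top's front edge; x points from front to back, y to the left as the robot sees it, z up. Two doors, each 382 mm wide and 14 mm thick, slide along y in tracks below the top, the right-hand one in front
- front_door (a joint): how far the front (right-hand) door stands open, in m: 0 is fully shut against the right end of the bench; it grows as the door slides left (bench +y), up to 0.30. Starts 0.06 to 0.14 open. It slides against about 1.5 N of friction and a damping of 6 N per m/s, and stays where it is left
- rear_door (a joint): the same for the rear (left-hand) door: 0 is shut, it grows as the door slides right. It starts shut and has no handle standing out
- door_pull (a point): point on the axis of the front door's pull, 11 mm below its upper end; axes as the bench's. The pull is an upright round wooden bar, 22 mm thick, reaching from 81 to 198 mm above the table, its axis 32 mm in front of the bench top's front edge, on two 14 mm standoffs (at 107 and 163 mm height) from the door's face 50 mm behind. With the door shut it is 320 mm right (bench -y) of the bench's middle
- lever_pivot (a point): fixed point on the latch's upright pivot axis, mid-width of the bench, 34 mm behind the top's front edge, 277 mm above the table (the height of lever_grip when fully dropped); axes as the bench's. The pivot stands in a steel cam collar, 60 mm across, screwed to the bench top
- lever_grip (a point): point half way up the lever's upright wooden grip (26 to 29 mm thick, 46 mm tall, so 23 mm above and below this point), 112 mm out from the pivot. The grip stands on a flat steel arm, 18 mm wide and 8 mm thick, whose underside is 31 mm below this point and which ends 127 mm from the pivot. Local x points outward along the arm. The point rises and falls with bolt
- lever (a joint): angle of the lever in rad, growing clockwise seen from above. Starts at 0 to 0.35, standing out over the front edge towards the robot on the collar's middle ledge. From 0.5 to 1.3 it climbs the cam, is level to 1.53, then falls into the steep-walled low notch, where it reads 1.7 to 1.9 (stop at 1.90) and points left along the front edge (bench +y at 1.80). Turning takes 1 to 4 N at the grip
- bolt (a joint): height in m of lever and spring-loaded bolt above fully dropped: 0.015 on the middle ledge, 0.022 on top of the cam, 0 when fully down in the low notch. The bolt passes down through the bench top into hollows in the top edges of both doors; a door more than 4 mm from shut holds it up at 0.013. The spring and weight press down with 9 to 13 N
- wood_cylinder: crimson wooden cylinder, 50 mm across, 75 mm tall, standing on the bench; origin at the centre of its underside
- money_box: round cream ceramic money box, 96 mm across, 98 mm tall with a coin slot on top, standing on the bench; origin at the centre of its underside
- toy_tractor: blue toy tractor, about 120 mm long, 80 mm wide, 91 mm tall, on the bench; origin under its middle, bonnet towards its -x
- plastic_cup: translucent orange plastic cup, 72 mm across the rim, 95 mm tall, standing on the bench; origin at the centre of its underside
- triangle_block: yellow three-sided block, about 80 mm along each side, 30 mm thick, lying flat on the bench; origin at the centre of its underside
- arch_block: plain wooden arch block, 40 x 100 x 55 mm, on the table in front of the bench; origin at the centre of its underside
- long_block: plain wooden block, 40 x 140 x 30 mm, on the table in front of the bench; origin at the centre of its underside
- ring_tower: plain wooden tower of stacked rings, 80 mm across, 98 mm tall, on the table; origin at the centre of its underside
Things that resemble listed ones, but are neither listed nor needed, are in the scene too. Leave any pink look-alike of the money_box alone.

How it is judged:
By the outcome, as a careful person would: the job done as asked, in the order asked, and still so for the second after the job is handed in, with the robot touching nothing.
It also fails if it takes over 54 s, if anything falls off the work surface, if the arm or the gripper's body presses on something with over 40 N, if the wrist force passes 120 N, or if a joint passes its speed limit or range.

### The arm

A 7-joint arm with a two-finger parallel gripper is mounted at the origin on the work surface. World frame = base frame: x ahead of the robot, y to its left, z up, the work surface at z = 0. Lengths are in mm, angles in rad, forces in N, time in s.
With the tool pointing down it reaches from about 375 to 925 mm from the base axis. Payload 3.1 kg.
Tool frame: the origin (TCP) lies at the very end of the fingers, on their centre line; the grasp point (between the pads) lies 19 mm behind it; z points along the fingers, y is the direction in which the jaws open and shut (so a half turn about z gives the same grasp; the last joint's range is limited). The gripper opens to 85 mm and grips with 20 to 120 N. Pads are 22 mm wide; open, the fingers measure 114 mm over their backs; the gripper's body (76 mm by 85 mm) begins 54 mm behind the grasp point. The pads swing forward as they close: fully open they stand 13 mm farther back than shut.
Start: joints at [-1.352, 0.383, 0.044, 1.598, -0.018, 1.161, -0.05], TCP at [202.47, 617.664, 231.269] pointing down, gripper open.
Joint ranges: [-2.61, 2.61], [-0.41, 2.15], [-1.48, 1.57], [0, 2.5], [-1.57, 4.71], [0.05, 1.97], [-2.85, 2.85]. Speed limits (rad/s): [2.79, 2.79, 3.14, 3.14, 3.14, 3.14, 3.14].

### API

Orientations are given as a unit quaternion [w, x, y, z].
In Python, from bench import r gives the robot as it stands. The module is installed in compiled form; this text tells all that it offers.
- The arm moves only by the tool apply_moves, never from a script. Its argument "series" is a list that holds one entry, the list of rows, each a list of 7 numbers: the shift along the tool's x, y, z in mm, then the turn, a rotation vector about the tool's x, y, z in degrees, then the opening, from -1 (shut) to 1 (fully open). A call has 1 to 12 rows; each row shifts and turns the pose as measured when the row begins, along the tool's axes as they then stand; what a row does not reach is not made up. A row lasts 1/12 s, in which the tool goes at most 41.7 mm and 7.16 degrees, less where a joint would pass 70% of its speed; a pose out of reach is approached as far as the arm can. A call is refused whole if a number of a shift passes 41.7 or a number of a turn 7.16, either way. A call with a gripper value outside its range is refused whole. The fingers move at their own pace and stop on an object; "squeeze" is the grip in N (left out, the last holds). Time passes only in rows, so rows that do not move let the fingers close. It gives the time, the measured TCP pose, the force and the opening at its end, in the units of the state.
- r.observe(): the state, without advancing time (a new reading comes with each control period).
- r.snapshot(name): name is "scene" or "top"; returns a dict with "color" (480x640x3 uint8, red, green, blue), "intrinsics" (3x3 intrinsics, pixels), "k1" (the pictures are not rectified: a ray, as slopes to the right and down, at radius r is drawn at 1 + k1 r^2 times it, then the intrinsics apply), "eye" and "orientation" of the camera in the world. Camera axes: x right, y up, looking along -z (the intrinsics and any distortion apply to the point x, -y, -z); pixel columns grow to the right and rows downward; lengths in mm; the calibration is good to about 2 mm. A picture is of the moment at which its call begins. There is no depth.
- r.hand_in(): hands the job in, once; it reports no verdict.
The state is a dict: "t": time; "joint_positions": joint angles; "dq": joint speeds; "joint_efforts": joint torques, N m; "eef_pos": TCP position; "eef_rot": TCP orientation; "force": force on the tool from outside, world axes, zero at the start; "moment": the same for the moment, N m; "opening": finger opening in mm.
Only numpy, scipy, OpenCV 4.12 (cv2) and the standard library are available. Lean on these libraries where they do the work, as an engineer would, in place of code of your own. Each camera call takes 0.05 s, during which the arm holds its last target.

## Working session

There is one attempt and no reset: what is moved stays moved. The work goes in short steps, Python scripts to look and compute and a tool call to move; the robot and the scene stay as the last step left them, time stands still between calls to the robot, and variables do not carry over. Pictures are saved under pics/ and viewed, and the job is handed in when it is done.

Besides the shell and the picture viewer there is one more tool, called after "Call:" by a JSON object that holds its "fn" and its "kwargs", one argument or row to a line. apply_moves: Moves the arm, as the interface text tells. Its arguments: {"type":"object","properties":{"series":{"type":"array"},"squeeze":{"type":"number"}},"required":["series"]}

```bash
mkdir -p pics; ls; python3 - <<'E'
from bench import r
import cv2
s=r.observe()
print({k:s[k] for k in ('t','eef_pos','eef_rot','force','opening')})
for n in('scene','top'):
    d=r.snapshot(n); cv2.imwrite(f'pics/{n}0.png',d['color'][:,:,::-1])
    print(n,d['intrinsics'],d['k1'],d['eye'],d['orientation'])
E
```

```text
pics
{'t': 0.0, 'eef_pos': array([202.19971725, 616.76024404, 229.87238511]), 'eef_rot': array([-1.39059960e-04,  1.57686600e-01,  9.87488325e-01, -1.31309264e-03]), 'force': array([-0.52550557, -0.93204337,  0.89468167]), 'opening': 85.20674991208796}
scene [[611.67301434   0.         322.41709613]
 [  0.         611.67301434 225.80979577]
 [  0.           0.           1.        ]] -0.007154239050152178 [1609.77559612  651.85417882 1356.49877082] [0.48834367 0.19823345 0.33795904 0.77974845]
top [[577.56721374   0.         320.44386583]
 [  0.         577.56721374 249.47696286]
 [  0.           0.           1.        ]] 0.027656006447849456 [ 227.2850515   103.40241152 1630.43306685] [-0.69810135 -0.07417977  0.07848944  0.70780737]
```

View pics/scene0.png

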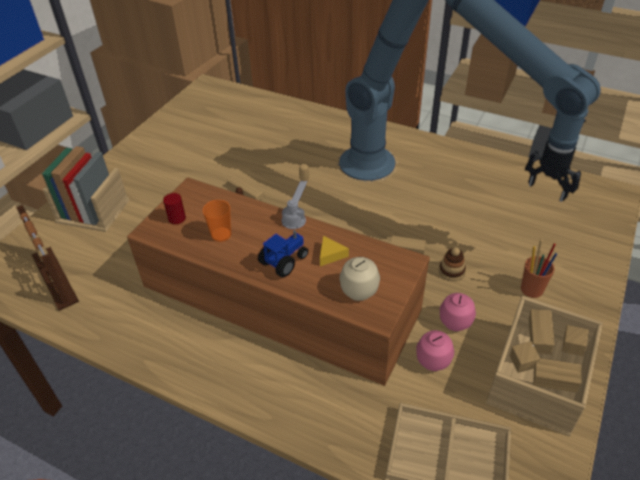

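View pics/top0.png

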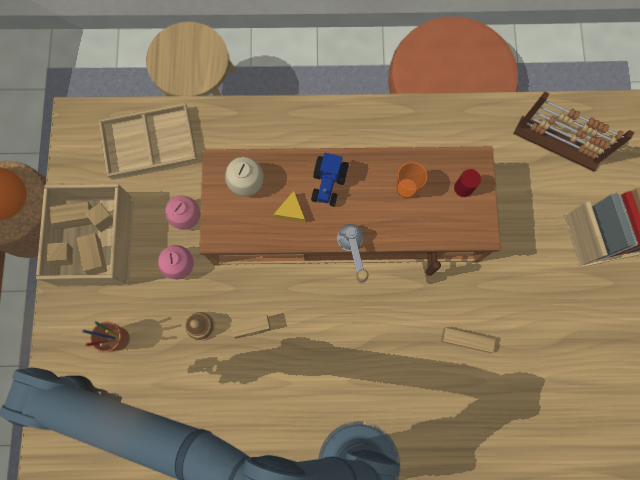

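```bash
cat > h.py <<'E'
import numpy as np, cv2
from scipy.spatial.transform import Rotation as R
from bench import r
def ray(d,u,v):
    K=np.array(d['intrinsics']); k=d['k1']
    p=np.array([(u-K[0,2])/K[0,0],(v-K[1,2])/K[1,1]]); q=p.copy()
    for _ in range(10): q=p/(1+k*(q@q))
    o=d['orientation']; M=R.from_quat([o[1],o[2],o[3],o[0]]).as_matrix()
    return np.array(d['eye']), M@np.array([q[0],-q[1],-1.])
def onz(d,u,v,z):
    e,a=ray(d,u,v); return e+a*(z-e[2])/a[2]
def proj(d,P):
    o=d['orientation']; M=R.from_quat([o[1],o[2],o[3],o[0]]).as_matrix()
    c=M.T@(np.array(P)-d['eye']); q=np.array([c[0],-c[1]])/-c[2]; q=q*(1+d['k1']*(q@q)); K=d['intrinsics']
    return q[0]*K[0,0]+K[0,2],q[1]*K[1,1]+K[1,2]
def tri(d1,p1,d2,p2):
    e1,a1=ray(d1,*p1); e2,a2=ray(d2,*p2); a1/=np.linalg.norm(a1);a2/=np.linalg.norm(a2)
    s=np.linalg.lstsq(np.c_[a1,-a2],e2-e1,rcond=None)[0]
    A=e1+a1*s[0];B=e2+a2*s[1]; return (A+B)/2,np.linalg.norm(A-B)
def crop(d,x,y,w,h,k,name):
    cv2.imwrite(name,cv2.resize(d['color'][y:y+h,x:x+w,::-1],None,fx=k,fy=k,interpolation=cv2.INTER_CUBIC))
E
python3 - <<'E'
from h import *
t=r.snapshot('top'); s=r.snapshot('scene')
for c in [(203,150),(493,147),(499,250),(200,252)]: print(onz(t,*c,210).round(1))
crop(t,320,215,150,75,5,'pics/c1.png'); crop(s,220,150,120,90,6,'pics/c2.png')
crop(t,190,140,320,130,2.5,'pics/c3.png')
E
```

```text
[809.2 395.1 210. ]
[ 807.7 -362.7  210. ]
[ 532.1 -356.5  210. ]
[536.9 394.8 210. ]
```

View pics/c1.png

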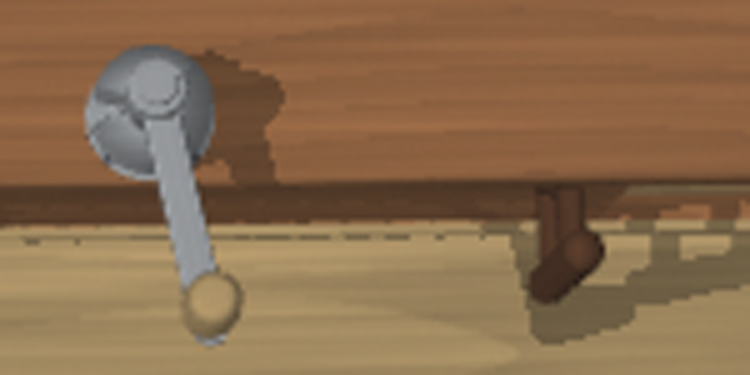

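View pics/c2.png

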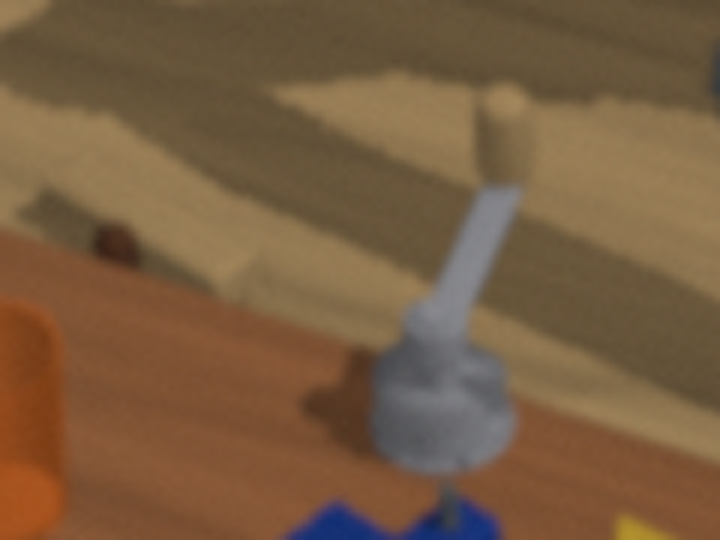

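View pics/c3.png

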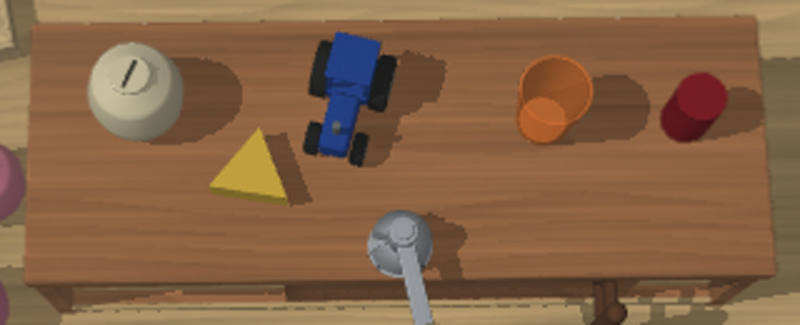

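```bash
python3 - <<'E'
from h import *
t=r.snapshot('top'); s=r.snapshot('scene')
C=[onz(t,*c,210)[:2] for c in [(203.6,150),(492.4,146.8),(500,250),(200.8,253.2)]]
tl,tr,br,bl=C; print(np.round(C,1))
print('w',np.linalg.norm(tl-tr),np.linalg.norm(bl-br),'d',np.linalg.norm(tl-bl),np.linalg.norm(tr-br))
y=(tl-tr)+(bl-br); yaw=np.arctan2(-y[0],y[1]); print('yaw deg',np.degrees(yaw))
M=np.mean(C,0); X=np.array([np.cos(yaw),np.sin(yaw)]);Y=np.array([-X[1],X[0]])
O=M-140*X; print('origin',O)
def loc(p): return ((p[:2]-O)@X,(p[:2]-O)@Y)
pull=onz(t,436.6,264.6,198); print('pull',pull,loc(pull))
grip=onz(t,362.8,274.5,313); print('grip',grip,loc(grip))
# pivot predicted
pv=O+34*X; print('pivot',pv,'pred px',proj(t,[*pv,277]), 'collar',proj(t,[*pv,215]))
print('grip dist',np.linalg.norm(grip[:2]-pv),'lever',np.degrees(np.arctan2(loc(grip)[1],34-loc(grip)[0])))
print('tri grip',tri(t,(362.8,274.5),s,(220+505/6,150+100/6)))
print('tri pull',tri(t,(436.6,264.6),s,(220+118/6,150+238/6)))
print('scene corners proj',[np.round(proj(s,[*c,210])) for c in C])
E
```

```text
[[ 809.2  393.5]
 [ 808.3 -361.2]
 [ 532.  -359. ]
 [ 533.8  392.7]]
w 754.6690491021172 751.7646979621179 d 275.36269472747387 276.2902498317037
yaw deg -0.10033671178762671
origin [530.83620373  16.75795387]
pull [ 499.04064349 -200.29242248  198.        ] (np.float64(-31.415411756286982), np.float64(-217.10572407624485))
grip [456.17758402  -3.91660392 313.        ] (np.float64(-74.62229984029365), np.float64(-20.805268642904778))
pivot [564.83615159  16.6984129 ] pred px (np.float64(351.77800890399726), np.float64(232.82181533654833)) collar (np.float64(350.36116577793337), np.float64(238.79718687052832))
grip dist 110.59684998180595 lever -10.842978656863236
tri grip (array([456.09000945,  -2.80042712, 310.0096585 ]), np.float64(2.947861669371742))
tri pull (array([ 499.8350491 , -200.43738961,  189.77344226]), np.float64(3.421975267454235))
scene corners proj [array([388., 335.]), array([127., 235.]), array([187., 176.]), array([428., 255.])]
```

```bash
cat >> h.py <<'E'
def to(P,az=None):
    s=r.observe(); o=s['eef_rot']; Q=R.from_quat([o[1],o[2],o[3],o[0]])
    M=Q.as_matrix(); print('t',round(s['t'],2),'pos',np.round(s['eef_pos'],1),'F',np.round(s['force'],1),'op',round(s['opening'],1),'q',np.round(s['joint_positions'],2))
    a=np.degrees(np.arctan2(M[1,1],M[0,1])); print('tool y az',round(a,1),'shift',np.round(M.T@(np.array(P)-s['eef_pos']),1))
    if az is not None:
        c,q=np.cos(np.radians(az)),np.sin(np.radians(az)); T=np.c_[[q,-c,0],[c,q,0],[0,0,-1]]
        print('rotvec',np.degrees(R.from_matrix(M.T@T).as_rotvec()).round(2))
E
python3 -c "
from h import *
to([300,350,400],90)"
```

```text
t 0.3 pos [202.4 617.4 230.8] F [-0.1  0.1 -0.1] op 85.3 q [-1.35  0.38  0.04  1.6  -0.02  1.16 -0.05]
tool y az 71.9 shift [-176.  -223.8 -169. ]Traceback (most recent call last):
  File "<string>", line 3, in <module>
    to([300,350,400],90)
    ~~^^^^^^^^^^^^^^^^^^
  File "h.py", line 28, in to
    print('rotvec',np.degrees(R.from_matrix(M.T@T).as_rotvec()).round(2))
                              ~~~~~~~~~~~~~^^^^^^^
  File "scipy/spatial/transform/_rotation.pyx", line 1143, in scipy.spatial.transform._rotation.Rotation.from_matrix
ValueError: Non-positive determinant (left-handed or null coordinate frame) in rotation matrix 0: [[-9.50262549e-01  3.11449971e-01  6.36351242e-05]
 [ 3.11449901e-01  9.50262151e-01  8.96732566e-04]
 [-2.18817282e-04 -8.71950527e-04  9.99999596e-01]].
```

Call:
{"fn": "apply_moves", "kwargs": {
  "series": [
    [[0,0,-30,0,0,0,1],[0,0,-35,0,0,-6,1],[0,0,-35,0,0,-6,1],[0,0,-35,0,0,-6,1],[0,0,-35,0,0,0,1]]
  ]
}}

```text
t: 0.72
eef_pos: [200.5, 611.3, 391.7]
eef_rot: [-0.004, -0.007, 1.0, -0.015]
force: [0.4, 0.4, 0.1]
opening: 85.6
```

```bash
python3 -c "
from h import *
to([400,350,400],90)"
```

```text
t 0.72 pos [200.5 611.3 391.7] F [0.4 0.4 0.1] op 85.6 q [-1.32  0.31  0.    1.37 -0.    1.5   0.27]
tool y az 90.8 shift [-196.  -264.1   -1.9]Traceback (most recent call last):
  File "<string>", line 3, in <module>
    to([400,350,400],90)
    ~~^^^^^^^^^^^^^^^^^^
  File "h.py", line 28, in to
    print('rotvec',np.degrees(R.from_matrix(M.T@T).as_rotvec()).round(2))
                              ~~~~~~~~~~~~~^^^^^^^
  File "scipy/spatial/transform/_rotation.pyx", line 1143, in scipy.spatial.transform._rotation.Rotation.from_matrix
ValueError: Non-positive determinant (left-handed or null coordinate frame) in rotation matrix 0: [[-0.99988081 -0.01332913 -0.00779054]
 [-0.0135552   0.9994662   0.02972482]
 [-0.00739018 -0.02982688  0.99952776]].
```

```bash
sed -i 's/T=np.c_\[\[q,-c,0\]/T=np.c_[[-q,c,0]/' h.py
```

Call:
{"fn": "apply_moves", "kwargs": {
  "series": [
    [[-25,-30,0,0,0,0,1],[-25,-30,0,0,0,0,1],[-25,-30,0,0,0,0,1],[-25,-30,0,0,0,0,1],[-25,-30,0,0,0,0,1],[-25,-30,0,0,0,0,1],[-25,-30,0,0,0,0,1],[-25,-30,0,0,0,0,1],[-10,-35,0,0,0,0,1],[-10,-35,0,0,0,0,1]]
  ]
}}

```text
t: 1.55
eef_pos: [429.5, 309.6, 406.2]
eef_rot: [-0.002, -0.02, 1.0, 0.0]
force: [0.9, 0.2, 0.3]
opening: 85.2
```

```bash
python3 -c "
from h import *
to([499,-200,390],90)"
```

```text
t 1.55 pos [429.5 309.6 406.2] F [0.9 0.2 0.3] op 85.2 q [-0.93  0.04  0.23  1.65 -0.01  1.45  0.92]
tool y az 92.3 shift [ -49.3 -512.    15.5]
rotvec [ 0.05 -0.19  2.28]
```

Call:
{"fn": "apply_moves", "kwargs": {
  "series": [
    [[-4,-37,0,0,0,1,1],[-4,-37,0,0,0,1,1],[-4,-37,0,0,0,0,1],[-4,-37,0,0,0,0,1],[-4,-37,0,0,0,0,1],[-4,-37,0,0,0,0,1],[-4,-37,0,0,0,0,1],[-4,-37,0,0,0,0,1],[-4,-37,0,0,0,0,1],[-4,-37,0,0,0,0,1],[-4,-37,0,0,0,0,1],[-4,-37,0,0,0,0,1]]
  ]
}}

```text
t: 2.55
eef_pos: [479.0, -159.8, 406.0]
eef_rot: [0.002, 0.0, 1.0, 0.004]
force: [1.3, 0.0, 0.4]
opening: 85.4
```

```bash
python3 -c "
from h import *
to([499,-200,400],90)"
```

```text
t 2.55 pos [ 479.  -159.8  406. ] F [1.3 0.  0.4] op 85.4 q [-0.53 -0.04  0.76  1.72  0.02  1.45  1.8 ]
tool y az 89.9 shift [-20.1 -40.2   5.8]
rotvec [ 0.44  0.26 -0.05]
```

Call:
{"fn": "apply_moves", "kwargs": {
  "series": [
    [[-10,-20,0,0,0,0,1],[-10,-18,10,0,0,0,1],[0,0,35,0,0,0,1],[0,0,35,0,0,0,1],[0,0,35,0,0,0,1],[0,0,35,0,0,0,1],[0,0,10,0,0,0,1]]
  ]
}}

```text
t: 3.13
eef_pos: [502.2, -218.1, 248.7]
eef_rot: [0.013, 0.013, 1.0, -0.0]
force: [-2.1, 0.4, -1.4]
opening: 85.3
```

```bash
python3 -c "
from h import *
to([499,-200,168],90)
t=r.snapshot('top'); crop(t,380,200,120,100,6,'pics/d1.png')
t=r.snapshot('scene'); crop(t,160,120,160,120,5,'pics/d2.png')"
```

```text
t 3.13 pos [ 502.2 -218.1  248.7] F [-2.1  0.4 -1.4] op 85.3 q [-0.4   0.2   0.84  1.88 -0.18  1.11  2.05]
tool y az 88.5 shift [ 5.7 18.  80.6]
rotvec [-0.01  1.44 -1.51]
```

View pics/d1.png

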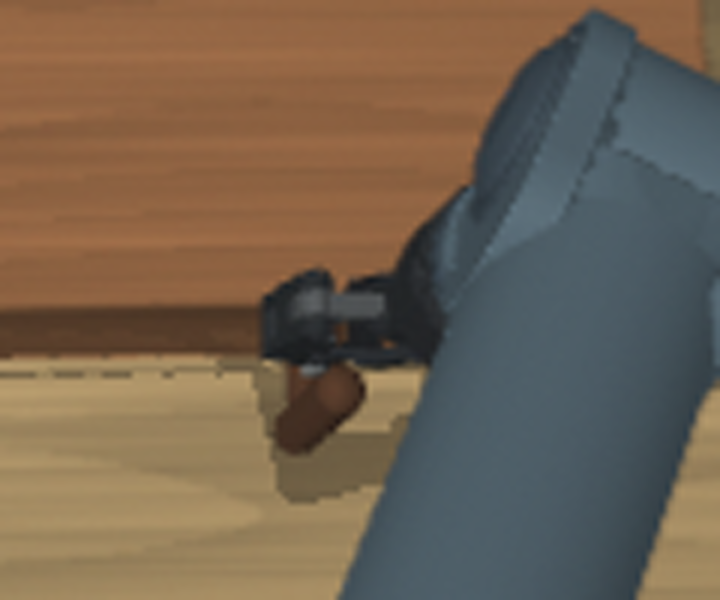

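View pics/d2.png

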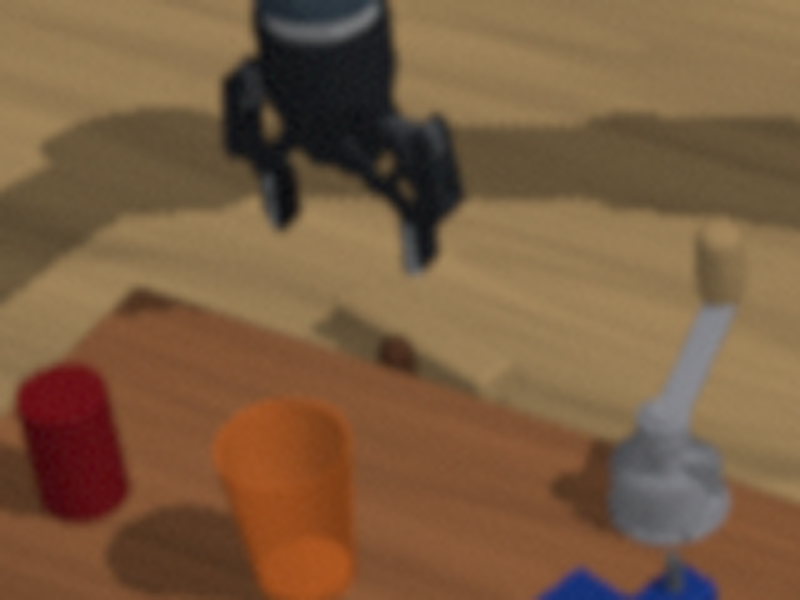

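Call:
{"fn": "apply_moves", "kwargs": {
  "series": [
    [[5,14,5,0,1,-1,1],[0,3,10,0,0,0,1],[0,0,20,0,0,0,1],[0,0,20,0,0,0,1],[0,0,0,0,0,0,1]]
  ]
}}

```text
t: 3.65
eef_pos: [508.7, -199.1, 204.5]
eef_rot: [0.015, 0.0, 1.0, -0.001]
force: [-0.6, 0.7, -0.8]
opening: 85.4
```

```bash
python3 -c "
from h import *
to([499,-200,170],90)"
```

```text
t 3.65 pos [ 508.7 -199.1  204.5] F [-0.6  0.7 -0.8] op 85.4 q [-0.4   0.25  0.81  1.93 -0.22  1.02  2.07]
tool y az 89.9 shift [10.7 -0.9 34.2]
rotvec [-0.11  1.68 -0.06]
```

Call:
{"fn": "apply_moves", "kwargs": {
  "series": [
    [[8,0,0,0,1.7,0,1],[3,0,15,0,0,0,1],[1,0,15,0,0,0,1],[0,0,0,0,0,0,1]]
  ]
}}

```text
t: 3.98
eef_pos: [503.1, -197.0, 180.8]
eef_rot: [0.005, -0.003, 1.0, -0.001]
force: [-0.9, 0.7, 0.1]
opening: 85.6
```

```bash
python3 -c "
from h import *
to([499,-200,170],90)"
```

```text
t 3.98 pos [ 503.1 -197.   180.8] F [-0.9  0.7  0.1] op 85.6 q [-0.39  0.28  0.79  1.95 -0.24  0.99  2.09]
tool y az 90.3 shift [ 4.2 -3.  10.7]
rotvec [-0.13  0.63  0.33]
```

Call:
{"fn": "apply_moves", "kwargs": {
  "series": [
    [[5,-3,12,0,0.6,0,1],[0,0,0,0,0,0,0],[0,0,0,0,0,0,-1],[0,0,0,0,0,0,-1],[0,0,0,0,0,0,-1],[0,0,0,0,0,0,-1]]
  ],
  "squeeze": 25
}}

```text
t: 4.48
eef_pos: [503.0, -200.6, 174.3]
eef_rot: [0.005, -0.004, 1.0, -0.002]
force: [0.5, -0.3, 0.7]
opening: 25.8
```

```bash
python3 -c "
from h import *
to([499,-303,172],90)"
```

```text
t 4.48 pos [ 503.  -200.6  174.3] F [ 0.5 -0.3  0.7] op 25.8 q [-0.38  0.3   0.79  1.95 -0.25  0.98  2.11]
tool y az 90.5 shift [   4.8 -102.4    2.6]
rotvec [-0.19  0.58  0.47]
```

Call:
{"fn": "apply_moves", "kwargs": {
  "series": [
    [[0,0,0,0,0,0,-1],[0,0,0,0,0,0,-1],[0,-10,0,0,0,0,-1],[0,-14,0,0,0,0,-1],[0,-14,0,0,0,0,-1],[0,-14,0,0,0,0,-1],[0,-14,0,0,0,0,-1],[0,-10,0,0,0,0,-1],[0,-5,0,0,0,0,-1],[0,0,0,0,0,0,-1]]
  ]
}}

```text
t: 5.32
eef_pos: [502.8, -278.0, 174.7]
eef_rot: [0.002, -0.007, 1.0, 0.005]
force: [-0.0, -0.3, 1.1]
opening: 20.8
```

```bash
python3 -c "
from h import *
to([499,-303,172],90)"
```

```text
t 5.32 pos [ 502.8 -278.   174.7] F [-0.  -0.3  1.1] op 20.8 q [-0.21  0.38  0.79  1.86 -0.33  1.03  2.3 ]
tool y az 90.8 shift [  4.1 -25.    2.4]
rotvec [0.62 0.18 0.8 ]
```

Gripped (20.8 mm on a 22 mm bar), 25 mm to go; approaching the stop gently.

Call:
{"fn": "apply_moves", "kwargs": {
  "series": [
    [[0,-7,0,0,0,0,-1],[0,-7,0,0,0,0,-1],[0,-7,0,0,0,0,-1],[0,-4,0,0,0,0,-1],[0,-4,0,0,0,0,-1],[0,-4,0,0,0,0,-1]]
  ]
}}

```text
t: 5.82
eef_pos: [502.9, -299.3, 174.3]
eef_rot: [-0.003, -0.011, 1.0, 0.019]
force: [-5.0, 8.0, 8.7]
opening: 20.8
```

```bash
python3 -c "
from h import *
to([499,-303,172],90)"
```

```text
t 5.82 pos [ 502.9 -299.3  174.3] F [-5.   8.   8.7] op 20.8 q [-0.14  0.42  0.77  1.82 -0.36  1.07  2.37]
tool y az 91.3 shift [ 4.  -3.7  2.1]
rotvec [ 2.18 -0.34  1.28]
```

Call:
{"fn": "apply_moves", "kwargs": {
  "series": [
    [[0,-5,0,1.5,0,0,-1],[0,-5,0,0,0,0,-1],[0,-5,0,0,0,0,-1]]
  ]
}}

```text
t: 6.07
eef_pos: [502.9, -299.3, 174.2]
eef_rot: [-0.008, -0.016, 1.0, 0.021]
force: [-3.3, 10.3, 5.3]
opening: 20.5
```

```bash
python3 -c "
from h import *
to([499,-303,172],90)
t=r.snapshot('top'); crop(t,380,200,150,100,5,'pics/e1.png')
t=r.snapshot('scene'); crop(t,120,120,160,120,5,'pics/e2.png')"
```

```text
t 6.07 pos [ 502.9 -299.3  174.2] F [-3.3 10.3  5.3] op 20.5 q [-0.13  0.43  0.77  1.81 -0.36  1.08  2.38]
tool y az 91.8 shift [ 4.  -3.7  2.1]
rotvec [ 2.45 -0.88  1.8 ]
```

View pics/e1.png

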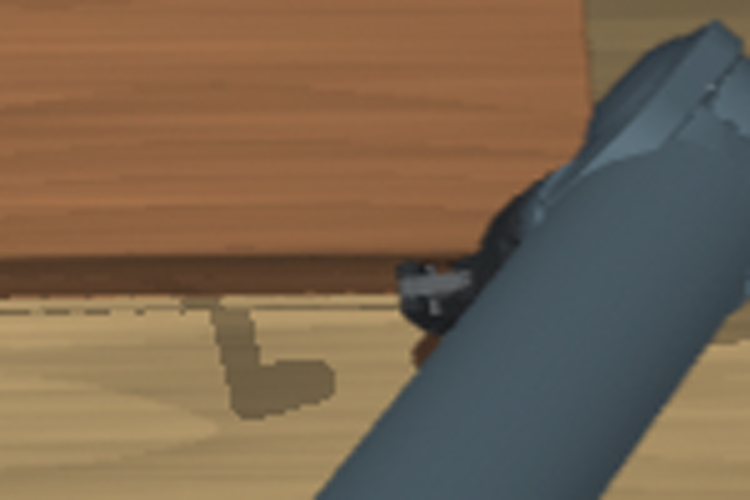

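Call:
{"fn": "apply_moves", "kwargs": {
  "series": [
    [[0,-12,0,1,0,0,-1],[0,-12,0,1,0,0,-1],[0,-12,0,1,0,0,-1],[0,-12,0,1,0,0,-1]]
  ]
}}

```text
t: 6.5
eef_pos: [503.0, -299.1, 173.6]
eef_rot: [-0.022, -0.029, 0.999, 0.035]
force: [-9.4, 21.0, 20.0]
opening: 20.7
```

```bash
python3 -c "
from h import *
to([499,-303,172],90)"
```

```text
t 6.5 pos [ 503.  -299.1  173.6] F [-9.4 21.  20. ] op 20.7 q [-0.11  0.45  0.75  1.78 -0.37  1.13  2.41]
tool y az 93.2 shift [ 4.1 -3.7  1.5]
rotvec [ 4.07 -2.46  3.31]
```

Call:
{"fn": "apply_moves", "kwargs": {
  "series": [
    [[0,2,0,1,0,0,0],[0,0,0,0,0,0,1],[0,0,0,1,0,0,1],[0,0,0,0,0,0,1],[0,0,0,0,0,0,1]]
  ]
}}

```text
t: 6.92
eef_pos: [505.2, -295.8, 173.4]
eef_rot: [-0.02, -0.032, 0.999, 0.017]
force: [-0.3, -0.3, -0.6]
opening: 79.3
```

```bash
python3 -c "
from h import *
to([503,-300,400],90)"
```

```text
t 6.92 pos [ 505.2 -295.8  173.4] F [-0.3 -0.3 -0.6] op 79.3 q [-0.14  0.44  0.76  1.8  -0.34  1.1   2.39]
tool y az 93.7 shift [  11.1    3.9 -226.4]
rotvec [ 1.94 -2.24  3.69]
```

Call:
{"fn": "apply_moves", "kwargs": {
  "series": [
    [[2,-2,-10,1,-1,2,1],[2,0,-25,1,-1,1,1],[3,0,-30,0,0,0,1],[3,0,-35,0,0,-2,1],[0,0,-35,0,0,-2,1],[0,0,-35,0,0,-2,1],[0,10,-35,0,0,-2,1],[0,30,-20,0,0,-2,1],[0,30,0,0,0,0,1],[0,30,0,0,0,0,1]]
  ]
}}

```text
t: 7.75
eef_pos: [474.9, -217.3, 405.5]
eef_rot: [-0.003, -0.078, 0.997, -0.01]
force: [-0.4, -0.4, 0.1]
opening: 85.1
```

```bash
python3 -c "
from h import *
to([456,-4,400],100)
t=r.snapshot('top'); crop(t,330,200,180,100,4,'pics/f1.png')
t=r.snapshot('scene'); crop(t,150,150,160,100,5,'pics/f2.png')"
```

```text
t 7.75 pos [ 474.9 -217.3  405.5] F [-0.4 -0.4  0.1] op 85.1 q [-0.44  0.01  0.79  1.69  0.02  1.44  2.08]
tool y az 98.9 shift [-14.4 213.7   1.3]
rotvec [-1.08 -0.44 -1.1 ]
```

View pics/f1.png

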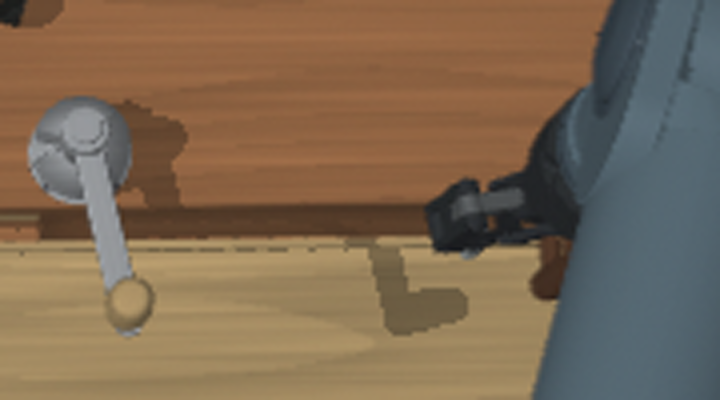

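View pics/f2.png

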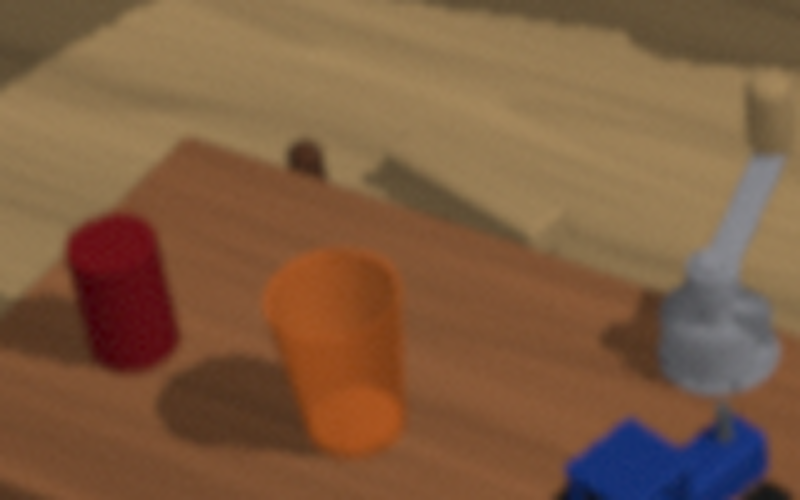

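Call:
{"fn": "apply_moves", "kwargs": {
  "series": [
    [[-2,35,0,0,0,0,1],[-2,35,0,0,0,0,1],[-2,35,0,0,0,0,1],[-2,35,0,0,0,0,1],[-2,35,0,0,0,0,1],[-2,20,0,0,0,-1,0.5],[0,5,0,0,0,0,0.3]]
  ]
}}

```text
t: 8.43
eef_pos: [455.6, -18.3, 398.9]
eef_rot: [-0.001, -0.08, 0.997, -0.01]
force: [0.4, -0.4, -0.5]
opening: 63.8
```

```bash
python3 -c "
from h import *
to([456,-4,400],100)
t=r.snapshot('top'); crop(t,330,200,180,100,4,'pics/g1.png')
for b in(0,2,4,6,8): print(b, proj(t,[499,-303.2+b,198]))
t=r.snapshot('scene');cv2.imwrite('pics/g3.png',t['color'][:,:,::-1])
for b in(0,2,4,6,8): print(b, proj(t,[499,-303.2+b,198]))
print(proj(t,[499,-200.3,198]))
"
```

```text
t 8.43 pos [455.6 -18.3 398.9] F [ 0.4 -0.4 -0.5] op 63.8 q [-0.63 -0.14  0.51  1.82  0.09  1.45  1.6 ]
tool y az 99.2 shift [-2.7 14.  -1.4]
rotvec [-1.14 -0.22 -0.77]
0 (np.float64(477.42311435080774), np.float64(264.09196266132824))
2 (np.float64(476.62903573676203), np.float64(264.10210970255014))
4 (np.float64(475.8349889862071), np.float64(264.1122580365302))
6 (np.float64(475.04097385698026), np.float64(264.122407666573))
8 (np.float64(474.2469901068883), np.float64(264.1325585959836))
0 (np.float64(209.76317332013377), np.float64(177.86390133096532))
2 (np.float64(210.32013092139636), np.float64(178.04312561529997))
4 (np.float64(210.8774989578477), np.float64(178.22248212798465))
6 (np.float64(211.43527786128752), np.float64(178.4019710083041))
8 (np.float64(211.9934680640882), np.float64(178.58159239572782))
(np.float64(238.96070337257473), np.float64(187.25962849533036))
```

View pics/g1.png

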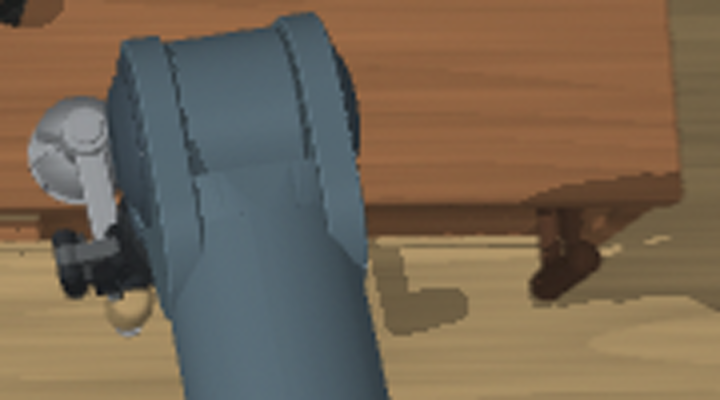

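Call:
{"fn": "apply_moves", "kwargs": {
  "series": [
    [[-2,12,0,-1,0,-1,0.3],[0,2,20,0,0,0,0.3],[0,0,30,0,0,0,0.3],[0,0,5,0,0,0,0.3],[0,0,0,0,0,0,0.3]]
  ]
}}

```text
t: 8.95
eef_pos: [458.7, -17.2, 344.0]
eef_rot: [0.001, -0.078, 0.997, -0.001]
force: [-0.5, 0.7, 0.6]
opening: 55.5
```

```bash
python3 -c "
from h import *
to([456,-4,270],100)
t=r.snapshot('scene'); crop(t,240,100,120,100,6,'pics/i2.png')"
```

```text
t 8.95 pos [458.7 -17.2 344. ] F [-0.5  0.7  0.6] op 55.5 q [-0.62 -0.11  0.53  1.91  0.06  1.33  1.62]
tool y az 99.0 shift [ 0.7 13.6 74. ]
rotvec [-0.12  0.06 -1.03]
```

View pics/i2.png

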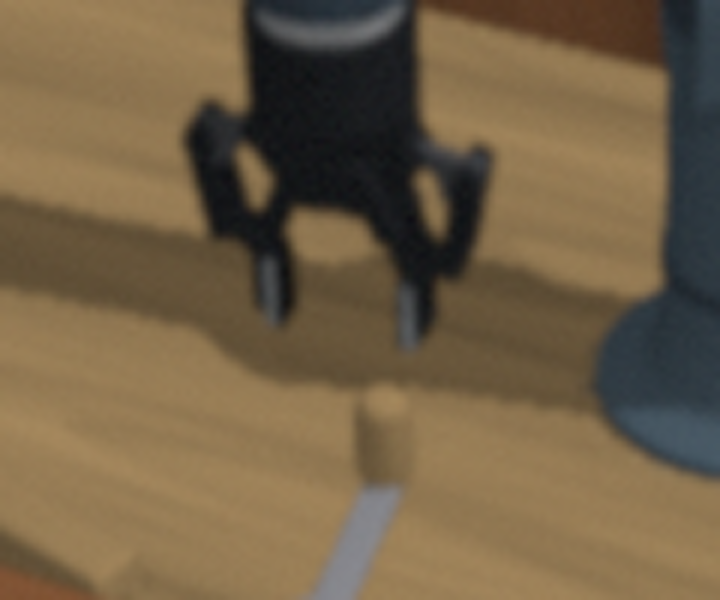

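Call:
{"fn": "apply_moves", "kwargs": {
  "series": [
    [[0,14,0,0,0,-1,0.3],[0,2,0,0,0,0,0.3],[0,0,0,0,0,0,0.3]]
  ]
}}

```text
t: 9.25
eef_pos: [457.8, -2.0, 347.4]
eef_rot: [0.003, -0.085, 0.996, -0.001]
force: [0.4, 0.1, -0.7]
opening: 55.6
```

```bash
python3 -c "
from h import *
to([456,-4,270],100)"
```

```text
t 9.25 pos [457.8  -2.  347.4] F [ 0.4  0.1 -0.7] op 55.6 q [-0.63 -0.12  0.51  1.91  0.06  1.33  1.6 ]
tool y az 99.8 shift [ 2.5 -1.5 77.4]
rotvec [-0.09  0.3  -0.23]
```

Call:
{"fn": "apply_moves", "kwargs": {
  "series": [
    [[1,-1,25,0,0,0,0.3],[1,0,25,0,0,0,0.3],[1,0,20,0,0,0,0.3],[0,0,0,0,0,0,0.3],[0,0,0,0,0,0,0.3]]
  ]
}}

```text
t: 9.67
eef_pos: [461.3, -0.4, 283.1]
eef_rot: [0.011, -0.088, 0.996, 0.001]
force: [1.2, -0.6, -0.0]
opening: 56.0
```

```bash
python3 -c "
from h import *
to([456,-4,270],100)
t=r.snapshot('scene'); crop(t,240,100,120,100,6,'pics/j2.png')"
```

```text
t 9.67 pos [ 4.613e+02 -4.000e-01  2.831e+02] F [ 1.2 -0.6 -0. ] op 56.0 q [-0.63 -0.07  0.53  2.    0.04  1.18  1.63]
tool y az 100.1 shift [ 6.1 -2.6 13. ]
rotvec [-0.02  1.22  0.09]
```

View pics/j2.png

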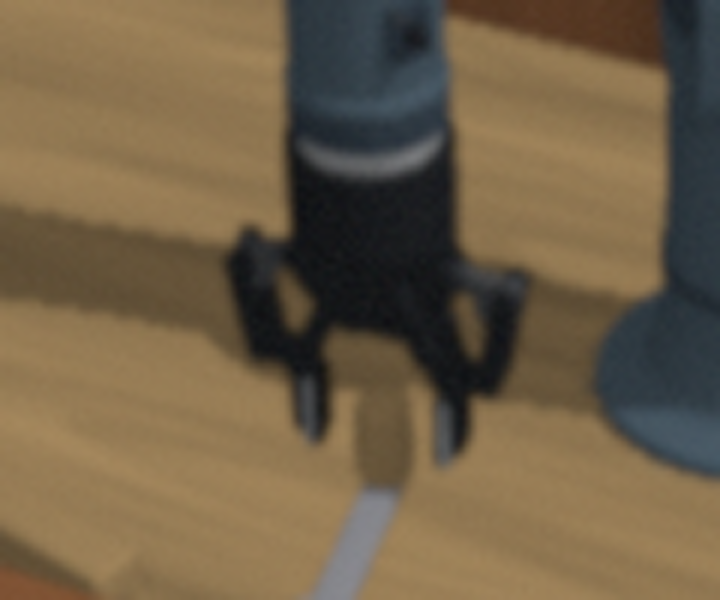

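Call:
{"fn": "apply_moves", "kwargs": {
  "series": [
    [[4,-2,8,0,1,0,-0.06],[1,0,4,0,0,0,-0.06],[0,0,0,0,0,0,-0.06],[0,6,0,0,0,4,-0.06],[0,9,0,0,0,5,-0.06],[0,9,0,0,0,5,-0.06]]
  ]
}}

```text
t: 10.22
eef_pos: [458.1, 17.7, 275.6]
eef_rot: [0.006, 0.041, 0.999, -0.0]
force: [0.4, -1.9, -0.6]
opening: 40.5
```

```bash
cat >> h.py <<'E'
def arc(az,extra=0):
    # tool y az -> tcp target on arc, plus list
    pv=np.array([564.8,16.7]); 
    s=r.observe(); d=np.array(s['eef_pos'][:2])-pv
    print('radius',round(np.hypot(*d),1),'pos arc az(tool-y equiv)',round((np.degrees(np.arctan2(d[1],d[0]))-90)%360,1))
    a=np.radians(az+90); to([*(pv+112*np.array([np.cos(a),np.sin(a)])),270],az)
E
python3 -c "
from h import *
arc(80)"
```

```text
radius 106.7 pos arc az(tool-y equiv) 89.5
t 10.22 pos [458.1  17.7 275.6] F [ 0.4 -1.9 -0.6] op 40.5 q [-0.64 -0.06  0.5   2.01  0.03  1.17  1.33]
tool y az 85.3 shift [ 5.2 18.1  5.6]
rotvec [0.05 0.64 5.29]
```

Call:
{"fn": "apply_moves", "kwargs": {
  "series": [
    [[2,10,3,0,0,3,-0.06],[2,10,0,0,0,4,-0.06],[1,10,0,0,0,5,-0.06],[0,10,0,0,0,5,-0.06],[0,10,0,0,0,5,-0.06]]
  ]
}}

```text
t: 10.63
eef_pos: [464.5, 61.8, 274.4]
eef_rot: [0.006, 0.244, 0.97, -0.003]
force: [-2.2, -2.3, 1.0]
opening: 40.0
```

```bash
python3 -c "
from h import *
arc(50)
t=r.snapshot('scene'); crop(t,240,100,120,100,6,'pics/k2.png')"
```

```text
radius 110.0 pos arc az(tool-y equiv) 65.8
t 10.63 pos [464.5  61.8 274.4] F [-2.2 -2.3  1. ] op 40.0 q [-0.67 -0.03  0.44  1.99  0.03  1.17  0.84]
tool y az 61.8 shift [-0.1 30.6  4.4]
rotvec [-0.04  0.77 11.81]
```

View pics/k2.png

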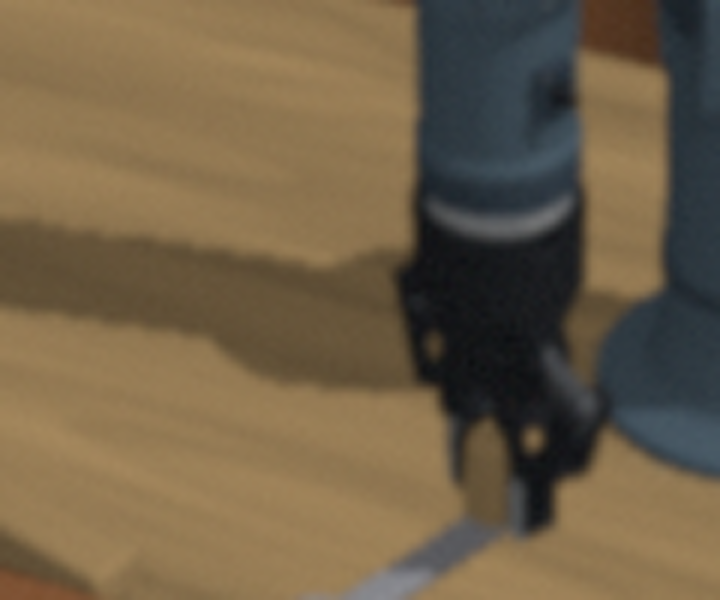

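Call:
{"fn": "apply_moves", "kwargs": {
  "series": [
    [[1,11,1,0,0,4,-0.06],[0,11,1,0,0,5,-0.06],[0,11,0,0,0,5,-0.06],[0,11,0,0,0,5,-0.06],[0,11,0,0,0,5,-0.06]]
  ]
}}

```text
t: 11.1
eef_pos: [489.0, 96.8, 272.5]
eef_rot: [-0.001, 0.447, 0.894, -0.014]
force: [-12.8, -9.6, 4.7]
opening: 40.2
```

```bash
python3 -c "
from h import *
arc(20)
t=r.snapshot('scene'); crop(t,240,100,120,100,6,'pics/l2.png')"
```

```text
radius 110.3 pos arc az(tool-y equiv) 43.4
t 11.1 pos [489.   96.8 272.5] F [-12.8  -9.6   4.7] op 40.2 q [-0.69  0.06  0.42  1.91 -0.01  1.19  0.37]
tool y az 36.9 shift [-2.4 45.1  1.3]
rotvec [-1.38  0.78 16.87]
```

View pics/l2.png

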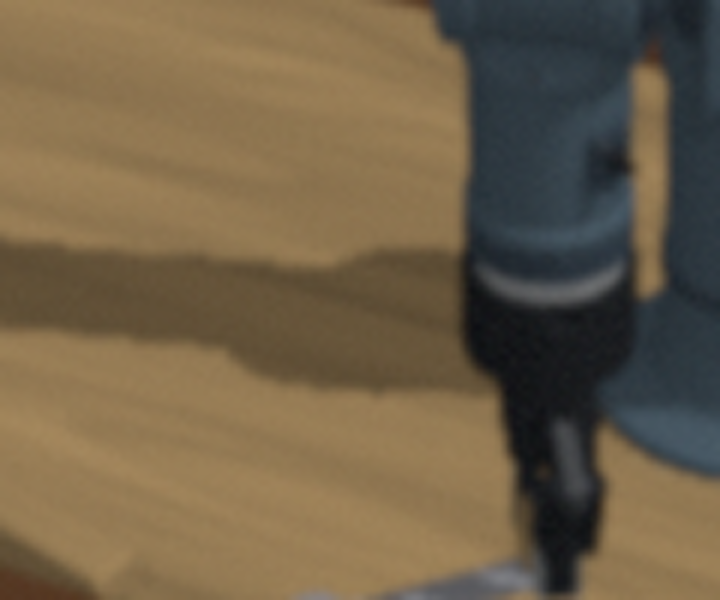

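Call:
{"fn": "apply_moves", "kwargs": {
  "series": [
    [[0,12,0,-0.7,0.5,1,-0.06],[0,12,0,-0.7,0,3,-0.06],[0,12,0,0,0,4,-0.06]]
  ]
}}

```text
t: 11.4
eef_pos: [515.0, 116.1, 271.8]
eef_rot: [-0.005, 0.51, 0.86, -0.005]
force: [-19.1, -10.2, 13.7]
opening: 40.6
```

```bash
python3 -c "
from h import *
arc(15)"
```

```text
radius 111.2 pos arc az(tool-y equiv) 26.6
t 11.4 pos [515.  116.1 271.8] F [-19.1 -10.2  13.7] op 40.6 q [-0.69  0.12  0.43  1.85 -0.06  1.19  0.25]
tool y az 28.6 shift [-2.2 22.5  1.5]
rotvec [-0.78 -0.09 13.62]
```

Call:
{"fn": "apply_moves", "kwargs": {
  "series": [
    [[0,10,-2,0,0,4,-0.06],[0,10,0,0,0,5,-0.06],[0,8,0,0,0,5,-0.06]]
  ]
}}

```text
t: 11.65
eef_pos: [519.3, 114.3, 270.7]
eef_rot: [-0.022, 0.615, 0.787, -0.033]
force: [-19.5, -6.7, 14.9]
opening: 40.0
```

```bash
python3 -c "
from h import *
arc(0)
t=r.snapshot('scene'); crop(t,240,100,120,120,5,'pics/m2.png')"
```

```text
radius 107.7 pos arc az(tool-y equiv) 25.0
t 11.65 pos [519.3 114.3 270.7] F [-19.5  -6.7  14.9] op 40.0 q [-0.7   0.18  0.46  1.8  -0.08  1.26  0.02]
tool y az 13.9 shift [ 3.  47.6 -3.1]
rotvec [-4.49  0.89 13.95]
```

View pics/m2.png

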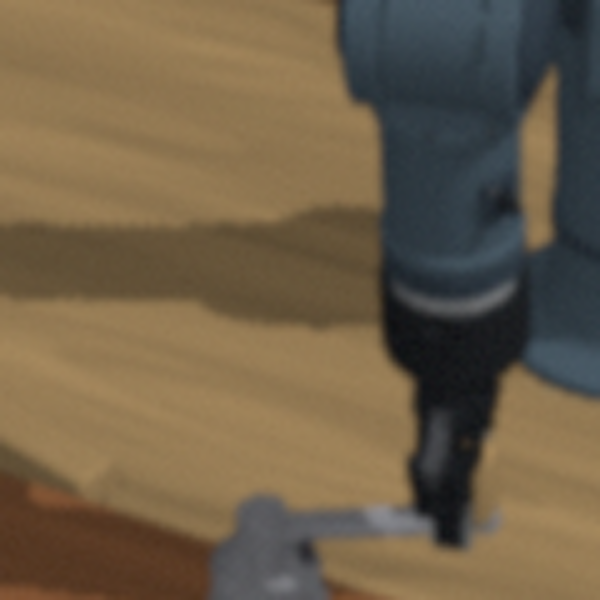

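Call:
{"fn": "apply_moves", "kwargs": {
  "series": [
    [[3,3,-8,-2,0,-4,-0.06],[2,8,-5,-1,0,0,-0.06],[0,8,-2,0,0,0,-0.06]]
  ]
}}

```text
t: 11.95
eef_pos: [520.0, 117.3, 277.3]
eef_rot: [-0.023, 0.588, 0.808, -0.031]
force: [-17.4, -3.3, 5.2]
opening: 40.0
```

```bash
python3 -c "
from h import *
arc(0)
t=r.snapshot('scene'); crop(t,240,100,120,120,5,'pics/n2.png')"
```

```text
radius 110.1 pos arc az(tool-y equiv) 24.0
t 11.95 pos [520.  117.3 277.3] F [-17.4  -3.3   5.2] op 40.0 q [-0.7   0.17  0.45  1.79 -0.07  1.27  0.09]
tool y az 18.0 shift [-3.  46.5  3.8]
rotvec [-4.34  0.65 17.96]
```

View pics/n2.png

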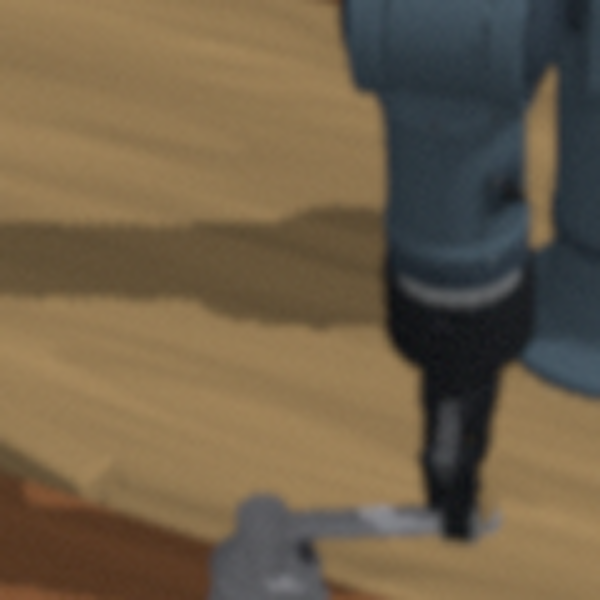

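```bash
python3 -c "
from h import *
s=r.snapshot('scene');t=r.snapshot('top')
pv=np.array([564.8,16.7])
for z in(250,262,275):
    p=onz(s,339.4,204.2,z); d=p[:2]-pv; print(z,p.round(1),np.hypot(*d).round(1),'lever',1.80-np.radians(np.degrees(np.arctan2(d[1],d[0]))-90))
crop(s,255,150,110,80,7,'pics/o1.png'); crop(t,280,200,120,100,6,'pics/o2.png')
"
```

```text
250 [493.9 123.6 250. ] 128.2 lever 1.2144361234457623
262 [506.  129.3 262. ] 127.0 lever 1.3189644028527223
275 [519.1 135.5 275. ] 127.3 lever 1.4330934762513743
```

View pics/o1.png

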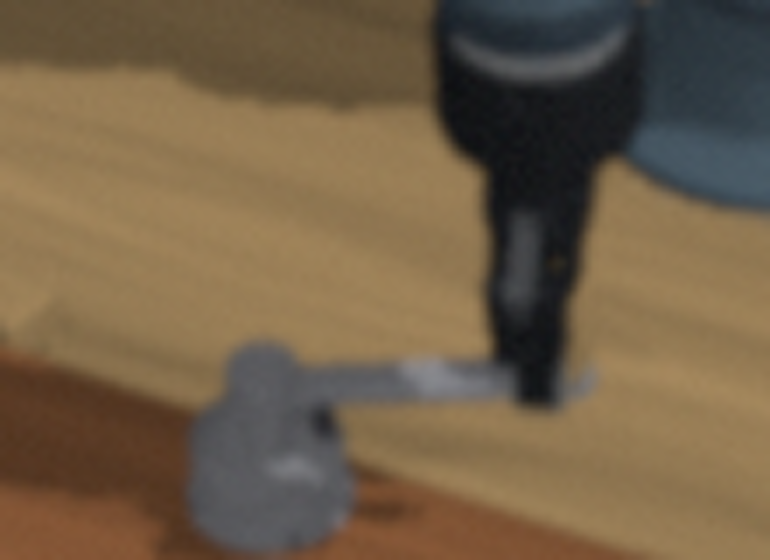

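View pics/o2.png

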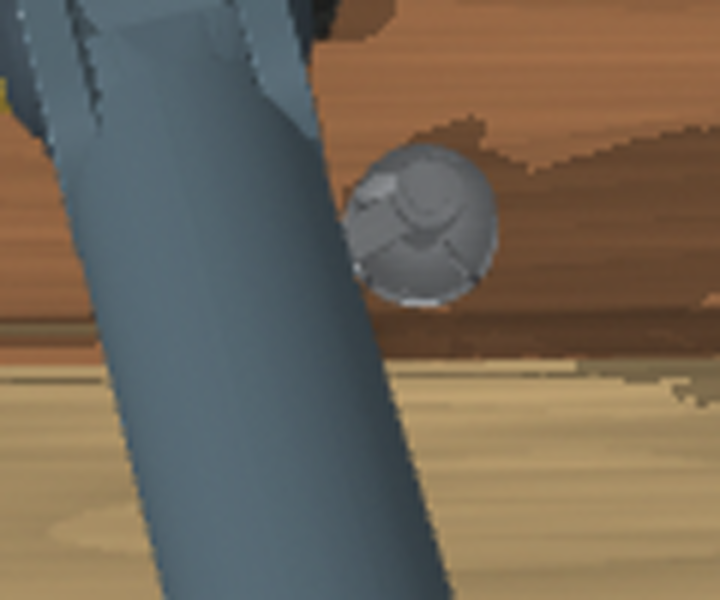

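Call:
{"fn": "apply_moves", "kwargs": {
  "series": [
    [[0,-2,0,-4,0.5,-4,-0.06],[0,0,0,-2,0,0,-0.06],[0,0,0,0,0,0,-0.06]]
  ]
}}

```text
t: 12.35
eef_pos: [516.3, 117.0, 275.9]
eef_rot: [0.001, 0.556, 0.831, 0.014]
force: [-0.4, 0.8, 0.0]
opening: 40.3
```

```bash
python3 -c "
from h import *
arc(0); print(r.observe()['moment'])"
```

```text
radius 111.4 pos arc az(tool-y equiv) 25.8
t 12.35 pos [516.3 117.  275.9] F [-0.4  0.8  0. ] op 40.3 q [-0.7   0.1   0.44  1.87 -0.06  1.16  0.15]
tool y az 22.4 shift [-7.8 49.1  7. ]
rotvec [ 1.24 -1.09 22.44]
[-0.0353725   0.08409714 -0.04864169]
```

Call:
{"fn": "apply_moves", "kwargs": {
  "series": [
    [[0,6,0,1,-1,0,-0.06],[0,6,0,0,0,2,-0.06],[0,6,0,0,0,2,-0.06]]
  ]
}}

```text
t: 12.6
eef_pos: [520.9, 117.1, 274.5]
eef_rot: [-0.008, 0.586, 0.81, -0.014]
force: [-16.1, -6.4, 10.8]
opening: 40.4
```

```bash
python3 -c "
from h import *
arc(0); print(r.observe()['moment'])
s=r.snapshot('scene');crop(s,255,150,110,80,7,'pics/p1.png')"
```

```text
radius 109.6 pos arc az(tool-y equiv) 23.6
t 12.6 pos [520.9 117.1 274.5] F [-16.1  -6.4  10.8] op 40.4 q [-0.7   0.15  0.44  1.82 -0.06  1.22  0.08]
tool y az 18.3 shift [-2.8 45.5  3.1]
rotvec [-1.82  0.53 18.3 ]
[-1.35815442  3.54973657  0.06933991]
```

View pics/p1.png

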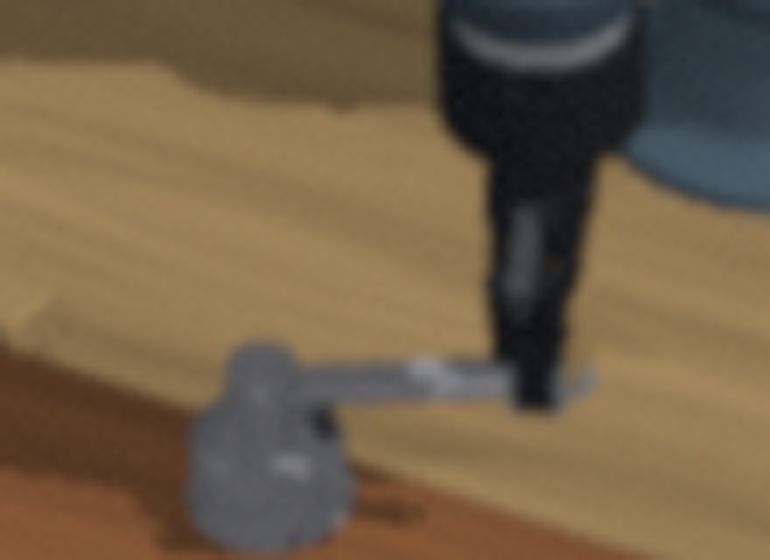

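Call:
{"fn": "apply_moves", "kwargs": {
  "series": [
    [[2,5,-8,-1,0,0,-0.06],[0,10,-8,0,0,0,-0.06],[0,10,-8,0,0,0,-0.06]]
  ]
}}

```text
t: 12.9
eef_pos: [521.2, 118.2, 283.3]
eef_rot: [-0.024, 0.586, 0.809, -0.04]
force: [-17.2, -5.6, -10.0]
opening: 40.1
```

```bash
python3 -c "
from h import *
arc(0); print(r.observe()['moment'])
s=r.snapshot('scene');crop(s,255,150,110,80,7,'pics/q1.png')"
```

```text
radius 110.4 pos arc az(tool-y equiv) 23.3
t 12.9 pos [521.2 118.2 283.3] F [-17.2  -5.6 -10. ] op 40.1 q [-0.7   0.18  0.45  1.77 -0.07  1.3   0.08]
tool y az 18.2 shift [-3.5 45.8  9.1]
rotvec [-5.23  1.29 18.2 ]
[-1.05315217  2.96573856  0.00480341]
```

View pics/q1.png

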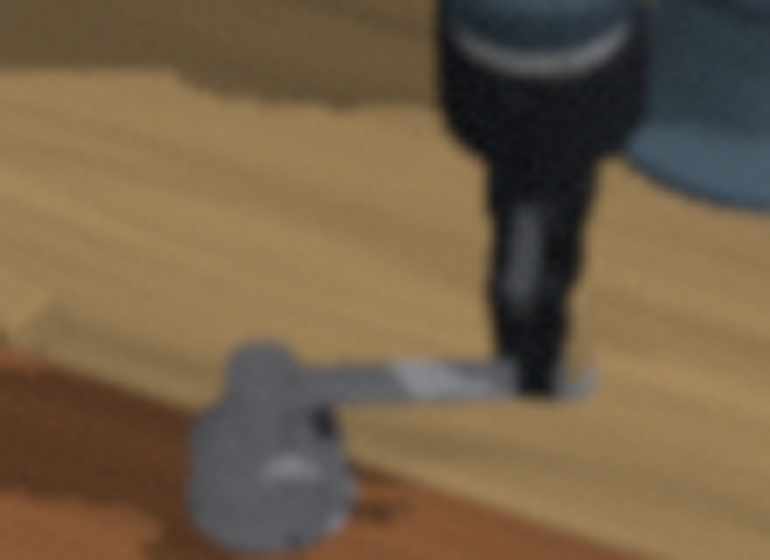

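```bash
python3 -c "
from h import *
s=r.snapshot('scene');t=r.snapshot('top')
crop(s,220,60,200,230,2.6,'pics/r1.png'); crop(t,190,130,330,240,2.4,'pics/r2.png')
print(r.observe()['joint_efforts'])"
```

```text
[-7.16986768e-01 -3.29518640e+01  2.20997170e+00 -3.59598756e+01
 -2.22970876e-01 -4.64851141e+00 -1.79420767e-02]
```

View pics/r1.png

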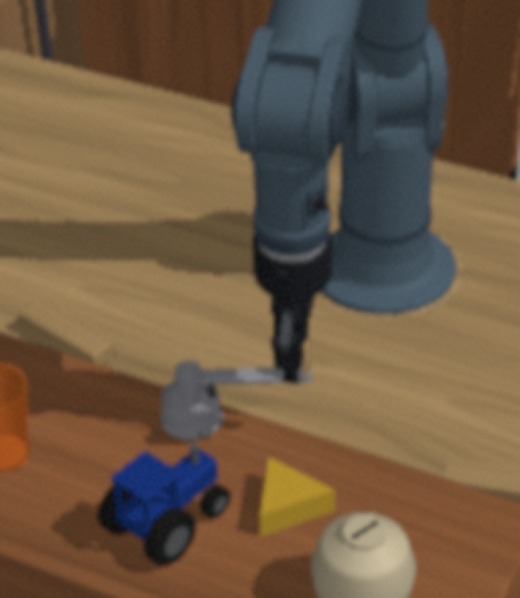

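View pics/r2.png

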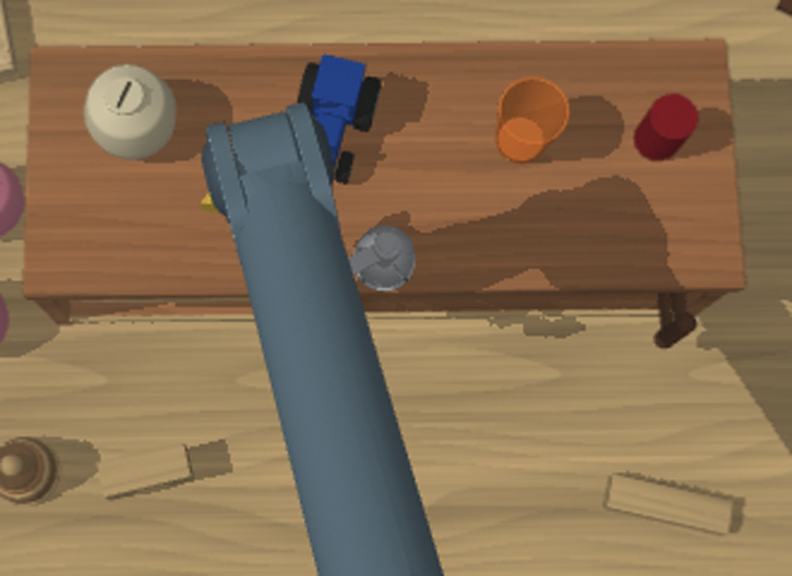

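Call:
{"fn": "apply_moves", "kwargs": {
  "series": [
    [[1,0,2,-4,0,-3,-0.06],[0,8,2,-1,0,0,-0.06],[0,16,0,0,0,0,-0.06],[0,20,0,0,0,0,-0.06]]
  ]
}}

```text
t: 13.38
eef_pos: [525.3, 124.8, 271.2]
eef_rot: [-0.035, 0.562, 0.825, -0.045]
force: [-46.9, -14.1, 32.4]
opening: 40.3
```

```bash
python3 -c "
from h import *
arc(0); print(r.observe()['moment'])
s=r.snapshot('scene');crop(s,255,150,110,80,7,'pics/s1.png')"
```

```text
radius 115.1 pos arc az(tool-y equiv) 20.1
t 13.38 pos [525.3 124.8 271.2] F [-46.9 -14.1  32.4] op 40.3 q [-0.69  0.22  0.44  1.75 -0.09  1.3   0.15]
tool y az 21.4 shift [-10.8  38.   -3.2]
rotvec [-6.55  0.83 21.4 ]
[-3.1250113  10.07243249 -0.12717604]
```

View pics/s1.png

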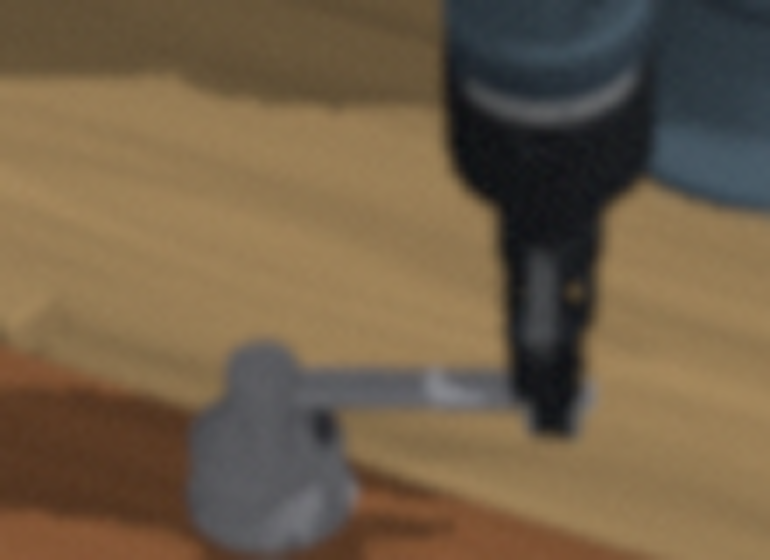

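Call:
{"fn": "apply_moves", "kwargs": {
  "series": [
    [[0,-6,-4,-3,0,0,0],[0,0,-8,-3,0,0,0.3],[-2,0,-20,0,0,0,0.3],[-2,0,-30,0,0,0,0.3],[0,0,-30,0,0,0,0.3],[15,-20,-30,0,0,0,0.3],[30,-20,0,0,0,0,0.3],[30,-20,0,0,0,0,0.3],[30,0,0,0,0,0,0.3]]
  ]
}}

```text
t: 14.18
eef_pos: [437.7, 192.5, 403.5]
eef_rot: [-0.006, 0.569, 0.823, -0.013]
force: [0.9, 0.1, 0.5]
opening: 55.4
```

```bash
python3 -c "
from h import *
arc(0)
s=r.snapshot('scene');crop(s,255,150,130,90,6,'pics/u1.png')
s=r.snapshot('top');crop(s,270,200,120,90,6,'pics/u2.png')"
```

```text
radius 216.9 pos arc az(tool-y equiv) 35.9
t 14.18 pos [437.7 192.5 403.5] F [0.9 0.1 0.5] op 55.4 q [-0.84 -0.05  0.32  1.75  0.02  1.47 -0.16]
tool y az 20.7 shift [-103.8  100.1  131.4]
rotvec [-1.53  0.62 20.69]
```

View pics/u1.png

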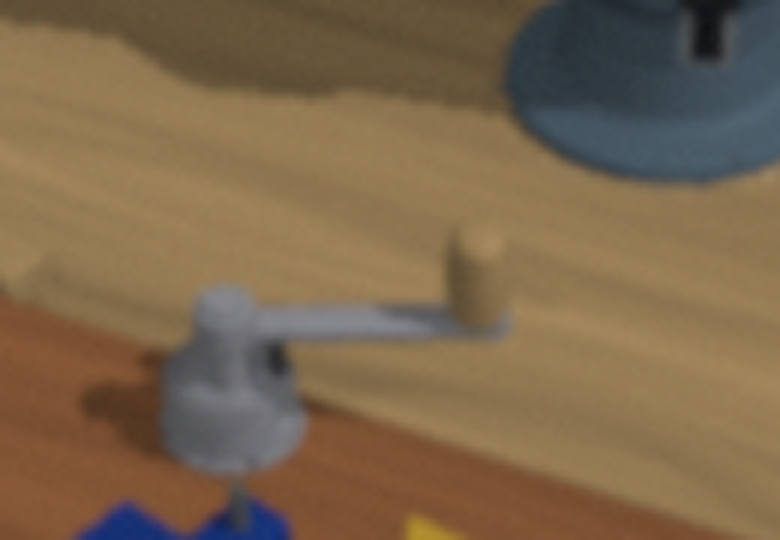

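View pics/u2.png

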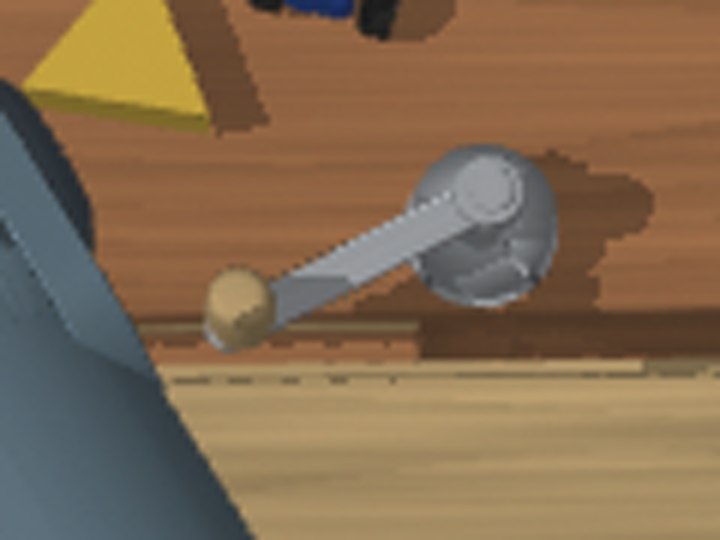

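```bash
python3 -c "
from h import *
s=r.snapshot('scene');t=r.snapshot('top')
P,e=tri(t,(310,249.7),s,(335,189.2)); print(P,e)
pv=np.array([564.8,16.7])
for z in(305,312,320,P[2]):
    p=onz(t,310,249.7,z);d=p[:2]-pv;print(z,p,np.hypot(*d),1.80-(np.arctan2(d[1],d[0])-np.pi/2))
"
```

```text
[514.81123041 119.0600102  317.99734525] 3.2330761391633986
305 [518.30235422 117.70981334 305.        ] 111.19808206277435 1.3685905731698684
312 [516.76540666 117.63425177 312.        ] 111.78123875107138 1.3558177384984005
320 [515.00889517 117.54789568 320.        ] 112.46978342414191 1.3413851594792636
317.99734524563905 [515.44860593 117.56951336 317.99734525] 112.29523062804098 1.3449814395679784
```

```bash
python3 -c "
from h import *
to([515,117.5,400],26)"
```

```text
t 14.38 pos [438.3 194.1 401. ] F [ 0.4 -0.5  0.3] op 55.4 q [-0.84 -0.05  0.32  1.75  0.02  1.47 -0.15]
tool y az 21.0 shift [-99.   44.1   0.4]
rotvec [-1.79  0.37 -4.98]
```

Call:
{"fn": "apply_moves", "kwargs": {
  "series": [
    [[-30,12,0,-1.5,0,-3,0.4],[-30,12,0,0,0,-2,0.4],[-30,12,0,0,0,0,0.4],[-8,8,15,0,0,0,0.4],[0,0,10,0,0,0,0.4],[0,0,0,0,0,0,0.4]]
  ]
}}

```text
t: 14.88
eef_pos: [528.7, 115.6, 376.8]
eef_rot: [0.006, 0.53, 0.848, -0.005]
force: [-0.8, -1.1, -0.0]
opening: 59.9
```

```bash
python3 -c "
from h import *
to([515,117.5,276],26)"
```

```text
t 14.88 pos [528.7 115.6 376.8] F [-0.8 -1.1 -0. ] op 59.9 q [-0.73  0.07  0.45  1.69 -0.02  1.39  0.18]
tool y az 26.0 shift [  9.3 -11.3 100.7]
rotvec [-0.11  0.9   0.01]
```

Call:
{"fn": "apply_moves", "kwargs": {
  "series": [
    [[9,-11,5,0,0.9,0,0.4],[0,0,30,0,0,0,0.4],[0,0,20,0,0,0,0.4],[0,0,0,0,0,0,0.4]]
  ]
}}

```text
t: 15.22
eef_pos: [515.2, 119.2, 321.1]
eef_rot: [-0.0, 0.531, 0.848, -0.001]
force: [-0.4, -0.3, -1.1]
opening: 59.7
```

```bash
python3 -c "
from h import *
to([515,117.5,276],26)"
```

```text
t 15.22 pos [515.2 119.2 321.1] F [-0.4 -0.3 -1.1] op 59.7 q [-0.73  0.08  0.45  1.79 -0.03  1.28  0.18]
tool y az 25.9 shift [-1.4 -0.8 45.1]
rotvec [-0.1   0.   -0.08]
```

Call:
{"fn": "apply_moves", "kwargs": {
  "series": [
    [[-1,-1,20,0,0,0,0.4],[0,0,20,0,0,0,0.4],[0,0,0,0,0,0,0.4],[0,0,0,0,0,0,-0.2],[0,0,0,0,0,0,-1],[0,0,0,0,0,0,-1],[0,0,0,0,0,0,-1]]
  ],
  "squeeze": 30
}}

```text
t: 15.8
eef_pos: [515.5, 121.5, 286.8]
eef_rot: [0.001, 0.528, 0.849, 0.001]
force: [0.6, -0.6, -6.6]
opening: 26.9
```

```bash
python3 -c "
from h import *
arc(20)"
```

```text
radius 115.8 pos arc az(tool-y equiv) 25.2
t 15.8 pos [515.5 121.5 286.8] F [ 0.6 -0.6 -6.6] op 26.9 q [-0.72  0.1   0.45  1.84 -0.05  1.21  0.2 ]
tool y az 26.2 shift [-4.4 10.  16.8]
rotvec [ 0.14 -0.02  6.24]
```

Call:
{"fn": "apply_moves", "kwargs": {
  "series": [
    [[0,4,0,0,0,2,-1],[0,5,-1,0,0,2.5,-1],[0,5,-1,0,0,2.5,-1]]
  ]
}}

```text
t: 16.05
eef_pos: [527.0, 126.6, 287.3]
eef_rot: [0.0, 0.58, 0.815, -0.0]
force: [2.3, 0.1, -8.7]
opening: 27.1
```

```bash
python3 -c "
from h import *
arc(20); print(r.observe()['moment'])"
```

```text
radius 116.2 pos arc az(tool-y equiv) 19.0
t 16.05 pos [527.  126.6 287.3] F [ 2.3  0.1 -8.7] op 27.1 q [-0.73  0.13  0.46  1.81 -0.06  1.21  0.08]
tool y az 19.1 shift [-4.2 -2.  17.3]
rotvec [ 0.    0.01 -0.87]
[ 0.09203037 -0.56127721  0.32631755]
```

Call:
{"fn": "apply_moves", "kwargs": {
  "series": [
    [[-1,8,0,0,0,4,-1],[-1,9,0,0,0,5,-1],[-1,9,0,0,0,5,-1]]
  ]
}}

```text
t: 16.3
eef_pos: [553.5, 133.2, 284.9]
eef_rot: [0.0, 0.676, 0.737, 0.001]
force: [4.0, 0.9, -12.1]
opening: 27.0
```

```bash
python3 -c "
from h import *
arc(0)"
```

```text
radius 117.1 pos arc az(tool-y equiv) 5.5
t 16.3 pos [553.5 133.2 284.9] F [  4.    0.9 -12.1] op 27.0 q [-0.73  0.19  0.48  1.76 -0.1   1.21 -0.14]
tool y az 5.0 shift [-5.5 10.9 14.9]
rotvec [ 0.13 -0.06  4.98]
```

Call:
{"fn": "apply_moves", "kwargs": {
  "series": [
    [[-1,9,0,0,0,4.5,-1],[0,0,6,0,0,0,-1],[0,0,6,0,0,0,-1]]
  ]
}}

```text
t: 16.55
eef_pos: [563.0, 134.1, 267.5]
eef_rot: [0.001, 0.704, 0.71, -0.001]
force: [1.5, -1.1, -9.5]
opening: 27.1
```

```bash
python3 -c "
from h import *
arc(0)"
```

```text
radius 117.4 pos arc az(tool-y equiv) 0.9
t 16.55 pos [563.  134.1 267.5] F [ 1.5 -1.1 -9.5] op 27.1 q [-0.73  0.23  0.49  1.75 -0.11  1.19 -0.2 ]
tool y az 0.5 shift [-5.4  1.8 -2.4]
rotvec [0.03 0.15 0.47]
```

Call:
{"fn": "apply_moves", "kwargs": {
  "series": [
    [[0,1,4,0,0,0,-1],[0,0,3,0,0,0,-1],[0,0,3,0,0,0,-1]]
  ]
}}

```text
t: 16.8
eef_pos: [566.0, 134.8, 264.8]
eef_rot: [0.001, 0.704, 0.71, 0.002]
force: [-4.1, -0.6, 5.9]
opening: 27.1
```

```bash
python3 -c "
from h import *
arc(0)"
```

```text
radius 118.1 pos arc az(tool-y equiv) 359.4
t 16.8 pos [566.  134.8 264.8] F [-4.1 -0.6  5.9] op 27.1 q [-0.72  0.24  0.49  1.75 -0.12  1.18 -0.19]
tool y az 0.5 shift [-6.1 -1.2 -5.2]
rotvec [ 0.28 -0.11  0.47]
```

Bottomed at 264.8 mm, exactly 22 mm below the cam-top grasp. Releasing.

Call:
{"fn": "apply_moves", "kwargs": {
  "series": [
    [[0,0,0,0,0,0,0.3],[0,0,0,0,0,0,0.4],[0,0,0,0,0,0,0.4],[0,0,-15,0,0,0,0.4],[0,0,-25,0,0,0,0.4],[0,0,-35,0,0,0,0.4],[0,0,-35,0,0,0,0.4],[35,-10,-10,0,0,0,0.4],[35,-20,0,0,0,0,0.4],[35,-20,0,0,0,0,0.4],[35,-20,0,0,0,0,0.4],[35,-20,0,0,0,0,0.4]]
  ]
}}

```text
t: 17.8
eef_pos: [481.1, 299.8, 402.5]
eef_rot: [0.005, 0.714, 0.7, 0.012]
force: [1.7, -0.0, 0.6]
opening: 59.9
```

Call:
{"fn": "apply_moves", "kwargs": {
  "series": [
    [[35,-20,0,0,0,0,0.4],[35,-20,0,0,0,0,0.4],[35,-20,0,0,0,0,0.4],[0,0,0,0,0,0,0.4]]
  ]
}}

```text
t: 18.13
eef_pos: [411.6, 420.2, 404.6]
eef_rot: [0.001, 0.708, 0.706, 0.015]
force: [-2.5, 2.1, -0.3]
opening: 59.7
```

```bash
python3 -c "
from h import *
arc(0)
s=r.snapshot('scene');crop(s,255,150,130,90,6,'pics/v1.png');cv2.imwrite('pics/v3.png',s['color'][:,:,::-1])
s=r.snapshot('top');crop(s,270,200,120,90,6,'pics/v2.png');cv2.imwrite('pics/v4.png',s['color'][:,:,::-1])"
```

```text
radius 431.6 pos arc az(tool-y equiv) 20.8
t 18.13 pos [411.6 420.2 404.6] F [-2.5  2.1 -0.3] op 59.7 q [-1.1   0.15  0.26  1.55 -0.03  1.42 -0.84]
tool y az -0.1 shift [-293.8  150.7  132.3]
rotvec [ 1.28 -1.11 -0.11]
```

View pics/v1.png

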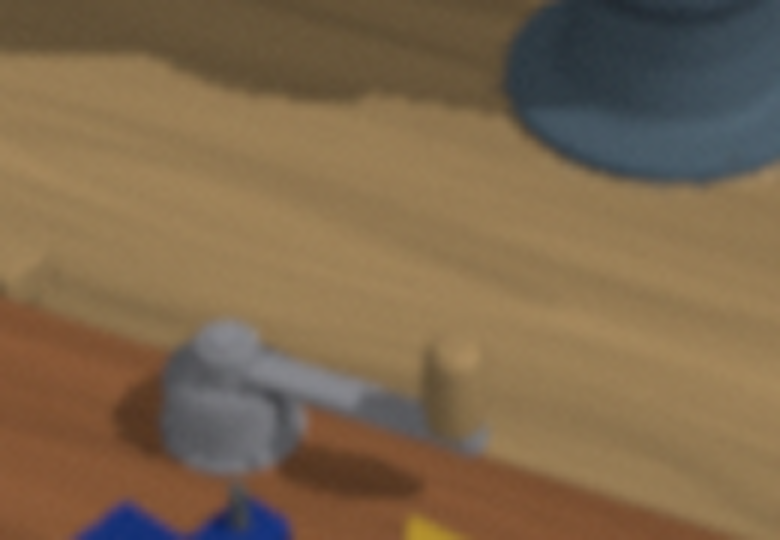

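View pics/v2.png

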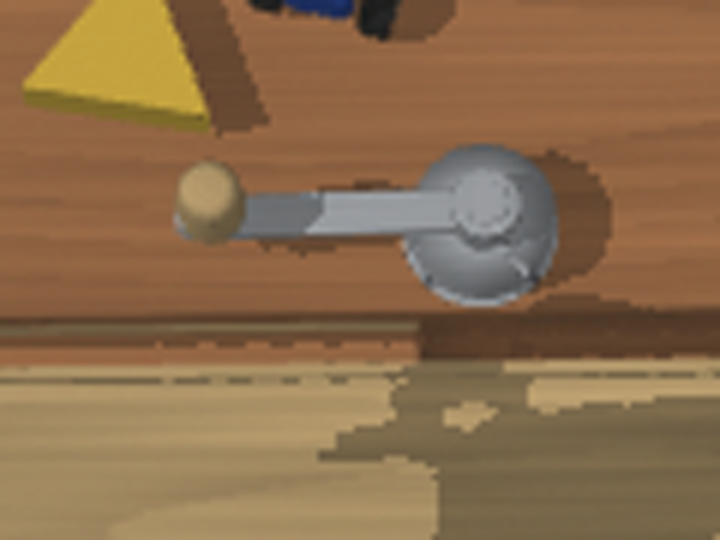

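View pics/v4.png

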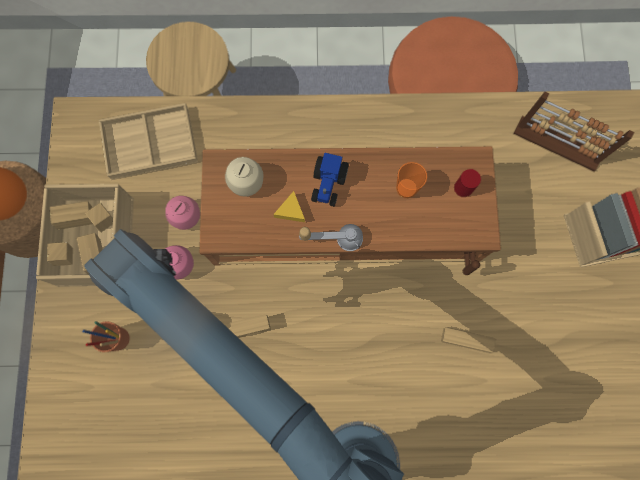

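View pics/v3.png

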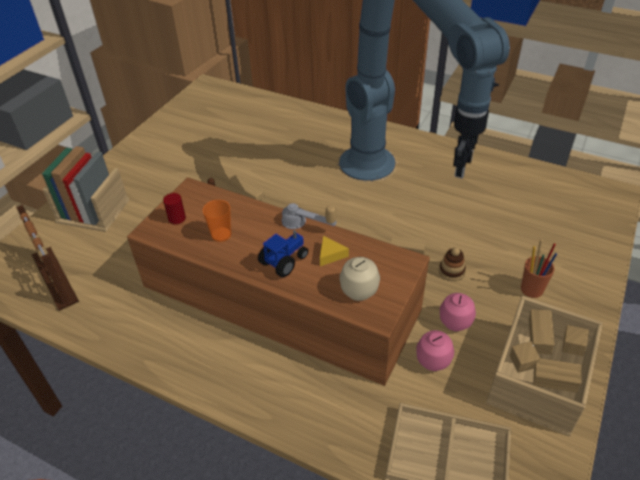

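```bash
python3 -c "
from h import *
s=r.snapshot('scene');t=r.snapshot('top')
P,e=tri(t,(305.2,231.7),s,(331.3,208.3)); d=P[:2]-[564.8,16.7]
print(P,e,np.hypot(*d),1.80-(np.arctan2(d[1],d[0])-np.pi/2))
a=r.observe();print(a['t'],a['dq'].round(3))"
```

```text
[563.55927891 130.8858919  295.39257444] 4.554103170337753 114.19263241696497 1.7891346274102087
18.3333 [ 0.022 -0.008  0.031  0.006 -0.003 -0.001 -0.002]
```

```bash
python3 -c "
from bench import r
print(r.hand_in())"
```

```text
the job is handed in; nothing more can be done
None
```

The door is shut and the latch is down in its low notch. I handed the job in at about 18.3 s with the gripper open and clear of everything.

**Door:** I gripped the pull and slid the front door right about 99 mm until it hit a hard stop, where it did not move under 21 N. The first image had put it about 103 mm open, and the pull's last image position was also about 6 mm short of the computed shut position. I put the few millimetres down to the images reading the bench slightly small. The bolt later dropped all the way, which it cannot do with a door more than 4 mm open.

**Lever:** Pushing it loosely between the open fingers jammed it on top of the cam at about 1.35 rad, probably because the fingers dragged it down. One harder push there reached a wrist force of about 59 N, under the 120 N limit. That exceeds the 40 N figure, which I took to apply to the arm and gripper body; the contact was at the fingers. I then gripped it lightly, held it up, swung it round and lowered it into the notch.

**Last checks:**
- **Lever angle:** it measures 1.79 rad, inside the 1.7 to 1.9 range.
- **Drop:** the grip stands about 22.6 mm lower than on the cam, and the gripper touched bottom 22 mm lower; fully dropped is 22 mm.
- **Toys:** none had visibly moved between the first and last images. In the last top image the arm hid the ring tower, but the other camera shows it standing.

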